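# Switch over a changeover valve with a lockout collar on its lever

## Robot

A 6-joint arm with a two-finger parallel gripper is mounted at the origin on a cart in front of the work surface, level with it; the furniture and walls round the work are solid. World frame = base frame: x ahead of the robot, y to its left, z up, the work surface at z = 0. Lengths are in mm, angles in rad, forces in N, time in s.
With the tool pointing down it reaches from about 300 to 850 mm from the base axis. Payload 4.2 kg.
Tool frame: the origin (TCP) lies at the very end of the fingers, on their centre line; the grasp point (between the pads) lies 19 mm behind it; z points along the fingers, y is the line along which they close (so a half turn about z gives the same grasp; the last joint's range is limited). The gripper opens to 91 mm and grips with 3 to 60 N. Pads are 32 mm wide; open, the fingers measure 118 mm over their backs; the gripper's body (76 mm by 178 mm) begins 60 mm behind the grasp point.
Start: joints at [1.309, 0.32, 1.565, -0, 1.257, -0.02], TCP at [137.685, 558.288, 213.976] pointing down, gripper open.
Joint ranges: [-3.11, 3.11], [-0.84, 2.01], [0.21, 2.61], [-1.34, 4.49], [0.05, 2.63], [-2.56, 2.56]. Speed limits (rad/s): [2.57, 2.57, 3.14, 3.14, 3.14, 3.14].

## Interface

Orientations are given as a 3x3 rotation matrix whose columns are the frame's x, y, z axes.
In Python, from cell import state, get_image, job_done gives the robot as it stands.
- The arm moves only by the tool apply_moves, never from a script. Its argument "rows" is a list of rows, each an object of numbers: "hand": the finger opening in mm, from 0 to 91.2; "tx", "ty", "tz": the shift along the tool's x, y, z in mm; "roll": the turn about the tool's z in rad. In form: [{"hand": .., "tx": .., "ty": .., "tz": .., "roll": ..}, ...]. A call has 1 to 8 rows; each row is the pose to reach, as a shift and turn from the pose commanded when the call began, along the tool's axes at that moment; what a row does not reach only later rows make up. A row lasts 1/10 s, in which the tool goes at most 50 mm and 8.59 degrees, less where a joint would pass 70% of its speed; a pose out of reach is approached as far as the arm can. A call with a gripper value outside its range is refused whole. The fingers move at their own pace and stop on an object; "grip_force" is the grip in N (left out, the last holds). Time passes only in rows, so rows that repeat a pose let the fingers close. It gives the time, the measured TCP pose, the force, the opening and the grip force at its end, in the units of the state.
- state(): the state, without advancing time (a new reading comes with each control period).
- get_image(name): name is "scene" or "side" or "wrist"; returns a dict with "image" (480x640x3 uint8, red, green, blue), "range_z" (480x640 float32, mm along the optical axis (not along the pixel's ray), 0 where there is no reading), "fx", "fy", "cx", "cy" (pixels), "dist_coeffs" ([k1, k2, p1, p2, k3] as OpenCV has them; the pictures are not rectified), "rvec" (rotation vector, rad) and "tvec" (3), from world to camera coordinates, as OpenCV has them. Camera axes: x right, y down, z forward; pixel columns grow to the right and rows downward; lengths in mm; the calibration is good to about 2 mm. A picture is of the moment at which its call begins.
- job_done(): hands the job in; it is judged then, once.
The state is a dict: "t": time; "qpos": joint angles; "joint_velocities": joint speeds; "joint_torque": joint torques, N m; "tool_pos": TCP position; "eef_rot": TCP orientation; "wrist_force": force on the tool from outside, world axes, zero at the start; "moment": the same for the moment, N m; "grip_width": finger opening in mm; "grasp_force": force on a finger pad.
Only numpy, scipy, OpenCV 4.12 (cv2) and the standard library are available. Lean on these libraries where they do the work, as an engineer would, in place of code of your own. Each camera call takes 0.05 s, during which the arm holds its last target. There are 200 camera calls.

## Task

Switch the changeover valve on the bench over: lift the black collar on its lever and keep it lifted while you push the lever away from the valve's front, past the raised gate teeth to the far end, then let go so that the collar drops fully home behind the teeth and locks the lever there. Never force the collar against the gate; do not bump the gauge head that overhangs the lever, and leave the glue bottle, slide box and resin part beside the valve where they are.

Things in the scene. Friction and masses are not known exactly. Their poses are not given: they have to be found in the camera images.
- valve: changeover valve fixed to the bench: foot plate 190 x 130 x 12 mm, small valve block with brass hose ports, two upright steel gate cheeks with the lever between them, two columns at the back carrying the gauge head. Origin on the bench under the lever's pivot, z up; its front looks along its -x, +x is to its back; the lever swings in its x-z plane
- lever_pivot (a point): centre of the lever's pivot, 70 mm above the bench; the hinge axis is the valve's y axis
- lever (a joint): lever angle, rad: 0 = leaning 50 deg from upright to the valve's front; grows as pushed to the back; stop at 0.524 = leaning 20 deg to the front. Lean from upright = 0.873 - value. Starts at 0 to 0.14, stays where left (friction, about 3 N at the collar). Collar down, its cross bar meets the teeth at about 0.20; it can drop behind them from 0.40. Steel rod, 10 mm thick, tip 162 mm from the pivot
- collar (a joint): lift of the collar along the rod in m: 0 = home (down), 0.018 = upper stop. A spring pulls it down with about 6.5 N at 0 and 11 N at the stop. The cross bar clears the gate teeth from 0.010 up; 0.013 to 0.016 is a good lift
- collar_mid (a point): middle of the grip of the black round collar (diameter 28 mm, 66 mm long) on the lever rod; 120 mm from the pivot when home. z axis: along the rod to its tip; y: hinge axis. The grip reaches 36 mm below and 30 mm above this point, the bare rod tip is 42 mm above it (collar home). Steel cross bar (8 x 40 x 10 mm, long along y) at the collar's foot, 34 to 44 mm below this point
- gate: pair of steel gate teeth, one on each cheek, 7.5 mm wide along the swing, at 17 degrees into the swing (lever angle 0.297). Origin 75 mm from the pivot, its z axis points away from the pivot; the tooth tops are 11 mm beyond the origin
- gauge_head: grey box 125 x 120 x 90 mm with two round gauges, fixed over the lever: underside 245, top 335 mm above the bench, front face 30 mm in front of the pivot. Origin mid-underside. With the lever at its far end the collar is just in front of and below it: a hand from straight above would hit it; one tilted 35 to 45 deg, its wrist leaning out to the valve's front, clears it
- glue_bottle: small white glue bottle with blue cap, 26 x 26 x 62 mm, standing loose on the left of the valve; origin in the middle of its underside
- slide_box: flat teal slide box, 85 x 95 x 36 mm, loose on the right of the valve; origin in the middle of its underside
- part_block: grey printed resin part, 20 x 60 x 26 mm, loose at the front left of the valve; origin in the middle of its underside

How it is judged:
By the outcome, as a careful person would: the job done as asked, in the order asked, and still so for the second after the job is handed in, with the robot touching nothing.
It also fails if it takes over 35 s, if anything falls off the work surface, if the arm or the gripper's body presses on something with over 40 N, if the wrist force passes 120 N, or if a joint passes its speed limit or range.

## Working session

There is one attempt and no reset: what is moved stays moved. The work goes in short steps, Python scripts to look and compute and a tool call to move; the robot and the scene stay as the last step left them, time stands still between calls to the robot, and variables do not carry over. Pictures are saved under pics/ and viewed, at most 11 in all, crops included, and the job is handed in when it is done.

Besides the shell and the picture viewer there is one more tool, called after "Request:" as name(argument=value, ...), one argument or row to a line, values as JSON. apply_moves: Moves the arm, as the interface text tells. Its arguments: {"type":"object","properties":{"rows":{"type":"array","items":{"type":"object","properties":{"hand":{"type":"number"},"tx":{"type":"number"},"ty":{"type":"number"},"tz":{"type":"number"},"roll":{"type":"number"}}}},"grip_force":{"type":"number"}},"required":["rows"]}

```bash
mkdir -p pics; ls
cat > h.py <<'E'
import numpy as np, cv2
from cell import state, get_image, job_done
def grab(n):
    d=get_image(n); return d
def cam(d):
    K=np.array([[d['fx'],0,d['cx']],[0,d['fy'],d['cy']],[0,0,1]]); D=np.array(d['dist_coeffs'],float)
    R=cv2.Rodrigues(np.array(d['rvec'],float))[0]; return K,D,R,np.array(d['tvec'],float).ravel()
def cloud(d):
    K,D,R,t=cam(d); h,w=d['range_z'].shape
    u,v=np.meshgrid(np.arange(w),np.arange(h))
    p=cv2.undistortPoints(np.stack([u.ravel(),v.ravel()],1).astype(float)[:,None],K,D)[:,0]
    z=d['range_z'].ravel(); P=np.c_[p*z[:,None],z]
    return ((P-t)@R).reshape(h,w,3)
E
python3 - <<'E'
from h import *
s=state();print(s['t'],s['tool_pos'],np.round(s['eef_rot'],3).tolist(),s['grip_width'])
ims=[]
for n in('scene','side','wrist'):
    d=grab(n);np.savez('%s0.npz'%n,**d)
    cv2.imwrite('pics/%s0.png'%n,d['image'][:,:,::-1]);K,D,R,t=cam(d);print(n,-R.T@t,R[2])
E
```

```text
pics
0.0 [137.55903692 557.78921651 213.11366287] [[-0.971, 0.239, -0.0], [0.239, 0.971, -0.002], [0.0, -0.002, -1.0]] 91.07670520356223
scene [170.03398404 429.32806528 530.11303758] [ 0.4639022  -0.78338702 -0.41364178]
side [392.77556461 409.26513539 708.13175355] [ 0.20648243 -0.75243226 -0.62546838]
wrist [ 62.06289012 576.87851469 383.87723876] [ 0.26494384 -0.06705087 -0.9619298 ]
```

View pics/scene0.png

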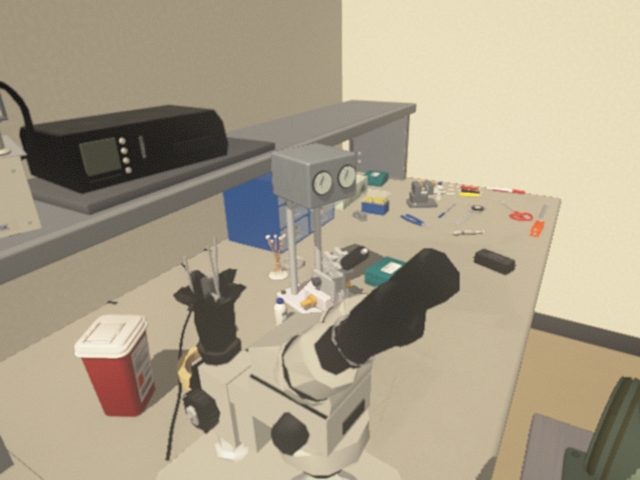

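View pics/side0.png

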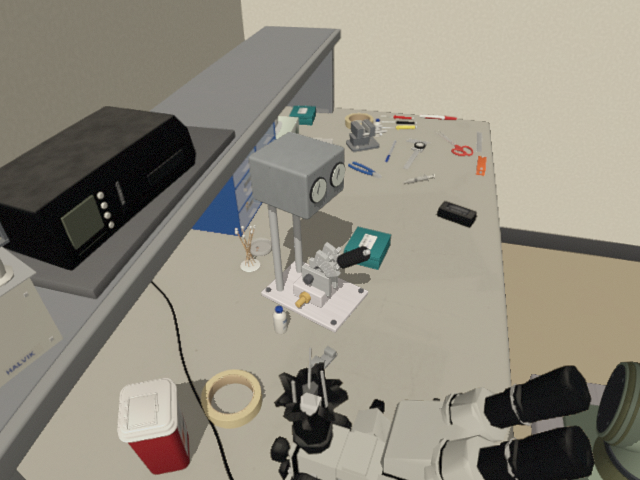

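The scene view shows the valve at about (310,290). In the side view the gauge head is at (297,175), the black collar at (352,256) with the rod tip near (366,250), the foot plate at (315,297), the glue bottle at (280,318) and the slide box at (368,247).

Run:
```python
from h import *
for n,(u0,v0,u1,v1) in {'side':(230,120,420,350),'scene':(250,130,430,340)}.items():
    d=np.load(n+'0.npz'); P=cloud(d); im=d['image']; np.save(n+'P.npy',P)
    sub=P[v0:v1,u0:u1].reshape(-1,3); c=im[v0:v1,u0:u1].reshape(-1,3).astype(int)
    def rep(name,m):
        if m.sum()>5: q=sub[m]; print(n,name,m.sum(),'med',np.median(q,0).round(),'p3',np.percentile(q,3,0).round(),'p97',np.percentile(q,97,0).round())
    mx=c.max(1);mn=c.min(1)
    print('dark'); rep('black',(mx<50)&(sub[:,2]>60))
    m=(abs(sub[:,2]-335)<8);rep('headtop',m)
    if m.sum()>20:print(cv2.minAreaRect(sub[m][:,:2].astype(np.float32)))
    m=(abs(sub[:,2]-12)<5)&(mn>170);rep('plate',m)
    if m.sum()>20:print(cv2.minAreaRect(sub[m][:,:2].astype(np.float32)))
    rep('teal',(c[:,1]>c[:,0]+40)&(sub[:,2]<60)); rep('blue',(c[:,2]>c[:,0]+50)&(sub[:,2]<90)&(sub[:,1]>-250))
    cv2.imwrite('pics/%s_c.png'%n,cv2.resize(im[v0:v1,u0:u1,::-1],None,fx=2.6,fy=2.6,interpolation=cv2.INTER_CUBIC))
```

```text
dark
side black 453 med [ 505. -224.  162.] p3 [ 474. -264.  132.] p97 [ 569. -206.  314.]
side headtop 2568 med [ 608. -262.  334.] p3 [ 548. -328.  328.] p97 [ 674. -207.  336.]
((612.767333984375, -273.84552001953125), (120.85063171386719, 126.5810317993164), 69.38389587402344)
side plate 2137 med [ 550. -237.   11.] p3 [ 492. -320.    8.] p97 [ 677. -184.   14.]
((530.6189575195312, -658.8488159179688), (1043.16845703125, 211.4037628173828), 81.88021850585938)
side teal 872 med [ 485. -420.   35.] p3 [  457. -1087.     4.] p97 [ 833. -375.   37.]
side blue 39 med [ 626. -156.   60.] p3 [ 621. -164.   57.] p97 [ 632. -150.   62.]
dark
scene headtop 1450 med [ 591. -247.  335.] p3 [ 300. -324.  327.] p97 [674. 211. 340.]
((452.00103759765625, -75.59326171875), (160.14059448242188, 659.6962890625), 39.129520416259766)
scene plate 498 med [ 653. -237.   12.] p3 [  583. -1625.     8.] p97 [ 886. -149.   16.]
((774.2017211914062, -955.6219482421875), (439.9273376464844, 1620.037353515625), 20.859371185302734)
scene teal 589 med [ 531. -406.   35.] p3 [  492. -1129.     8.] p97 [ 865. -380.   37.]
scene blue 15 med [ 627. -155.   61.] p3 [ 623. -159.   59.] p97 [ 631. -152.   63.]
```

View pics/side_c.png

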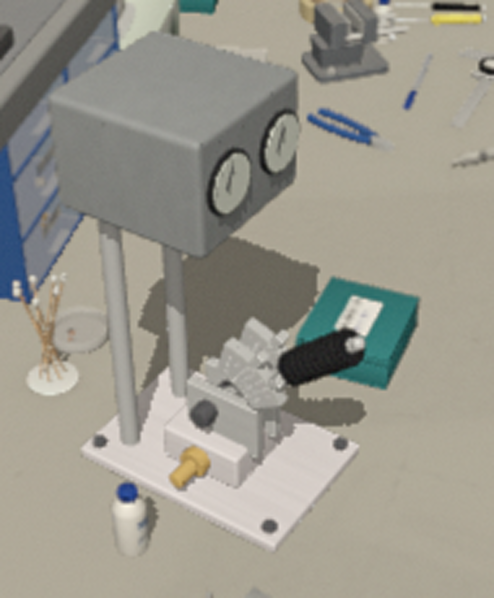

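The crop shows the valve with its front facing image right. The black collar is at crop (320,357), the cross bar beside the gate cheeks at (250,370), the bottle at (130,520), and the collar leans well forward. Next I fit the valve frame and the lever angle.

```bash
cat > fr.py <<'E'
from h import *
def frame(c,yaw):
    ex=np.array([np.cos(yaw),np.sin(yaw)]); ey=np.array([-ex[1],ex[0]]); return ex,ey
E
python3 - <<'E'
from h import *
for n in('side','scene'):
    d=np.load(n+'0.npz');P=np.load(n+'P.npy');im=d['image'].astype(int)
    dx=np.hypot(P[...,0]-612,P[...,1]+274)
    m=(abs(P[...,2]-335)<6)&(dx<100)
    r=cv2.minAreaRect(P[m][:,:2].astype(np.float32)); print(n,'top',r)
    m=(abs(P[...,2]-12)<4)&(dx<200)&(im.min(2)>140)&(np.ptp(im,axis=2)<40)
    if m.sum()>100: print(n,'plate',cv2.minAreaRect(P[m][:,:2].astype(np.float32)))
    yaw=np.deg2rad(-20.6); R=np.array([[np.cos(yaw),np.sin(yaw)],[-np.sin(yaw),np.cos(yaw)]])
    piv=np.array([612.8,-273.8])-32.5*R[0]
    V=np.dstack([(P[...,:2]-piv)@R.T,P[...,2]-70])
    m=(im.max(2)<60)&(V[...,0]>-170)&(V[...,0]<-40)&(abs(V[...,1])<40)&(V[...,2]>20)&(V[...,2]<160)
    if m.sum()<20: print(n,'few',m.sum());continue
    q=V[m]; y=q[:,1]
    from scipy.optimize import least_squares
    # axis through (0,y0) in xz-plane with lean a, radius 14
    def f(p):
        a,y0=p; s=q[:,0]*np.cos(a)+q[:,2]*np.sin(a); return np.hypot(s,q[:,1]-y0)-14
    o=least_squares(f,[.8,0],loss='soft_l1'); a,y0=o.x
    t=-q[:,0]*np.sin(a)+q[:,2]*np.cos(a)
    print(n,m.sum(),'lean deg',np.rad2deg(a),'ang',.873-a,'y0',y0,'res',np.std(o.fun),'r range',np.percentile(t,[1,50,99]))
    vs,us=np.where(m);print('px',us.min(),us.max(),vs.min(),vs.max())
    m=(P[...,2]>10)&(P[...,2]<80)&(V[...,0]>-260)&(V[...,0]<-100)&(abs(V[...,1])<160)
    print('front stuff',m.sum(), [np.percentile(V[m],k,axis=0).round() for k in(2,98)] if m.sum() else '')
E
```

```text
side top ((612.57958984375, -274.3365783691406), (119.80150604248047, 126.5808334350586), 69.38800048828125)
side plate ((639.15234375, -257.3051452636719), (198.90931701660156, 356.3634948730469), 65.62227630615234)
side 391 lean deg 47.61195062223328 ang 0.042014698345066326 y0 -3.1367335146917874 res 1.773758408308637 r range [ 87.3085881  125.58317463 151.01685266]
px 337 369 247 267
front stuff 161 [array([-122.,  110.,  -60.]), array([-101.,  159.,  -43.])]
scene top ((614.26806640625, -273.0226745605469), (117.9759521484375, 123.61845397949219), 70.19341278076172)
scene plate ((688.6764526367188, -279.83599853515625), (99.62094116210938, 282.0813903808594), 42.21523666381836)
scene few 0
```

Request:
apply_moves(
  rows=[
    {"hand":91,"tx":-45,"ty":-30,"tz":-5,"roll":0.02},
    {"hand":91,"tx":-90,"ty":-57,"tz":-10,"roll":0.04},
    {"hand":91,"tx":-134,"ty":-86,"tz":-14,"roll":0.06},
    {"hand":91,"tx":-178,"ty":-115,"tz":-18,"roll":0.08},
    {"hand":91,"tx":-223,"ty":-143,"tz":-23,"roll":0.1},
    {"hand":91,"tx":-268,"ty":-172,"tz":-28,"roll":0.113},
    {"hand":91,"tx":-312,"ty":-200,"tz":-32,"roll":0.113},
    {"hand":91,"tx":-355,"ty":-229,"tz":-36,"roll":0.113},
  ],
)

```text
t: 0.95
tool_pos: [412.3, 266.9, 248.2]
eef_rot: [[-0.938, 0.347, 0.0], [0.347, 0.938, 0.0], [-0.0, 0.0, -1.0]]
wrist_force: [0.9, 1.0, 0.5]
grip_width: 90.8
grasp_force: 0.0
```

Request:
apply_moves(
  rows=[
    {"hand":91,"tx":-12,"ty":-48,"tz":2},
    {"hand":91,"tx":-25,"ty":-96,"tz":4},
    {"hand":91,"tx":-37,"ty":-143,"tz":6},
    {"hand":91,"tx":-50,"ty":-190,"tz":9},
    {"hand":91,"tx":-62,"ty":-238,"tz":11},
    {"hand":91,"tx":-75,"ty":-286,"tz":13},
    {"hand":91,"tx":-87,"ty":-333,"tz":15},
    {"hand":91,"tx":-99,"ty":-381,"tz":17},
  ],
)

```text
validation failed for argument at $.ro...
```

Request:
apply_moves(
  rows=[
    {"hand":91,"tx":-12,"ty":-47,"tz":2},
    {"hand":91,"tx":-12,"ty":-47,"tz":2},
    {"hand":91,"tx":-12,"ty":-47,"tz":2},
    {"hand":91,"tx":-12,"ty":-47,"tz":2},
  ],
)

```text
validation failed for argument at $.ro...
```

Run:
```python
from h import *
s=state();print(s['t'],s['tool_pos'],s['qpos'],s['wrist_force'])
d=grab('wrist');np.savez('w1.npz',**d);cv2.imwrite('pics/w1.png',d['image'][:,:,::-1])
```

```text
0.95 [412.32054704 266.89987269 248.23142391] [ 5.50947218e-01  1.65287684e-01  1.68724126e+00  1.82677642e-04
  1.28875536e+00 -6.65196451e-01] [0.85904047 1.04786644 0.48361488]
```

View pics/w1.png

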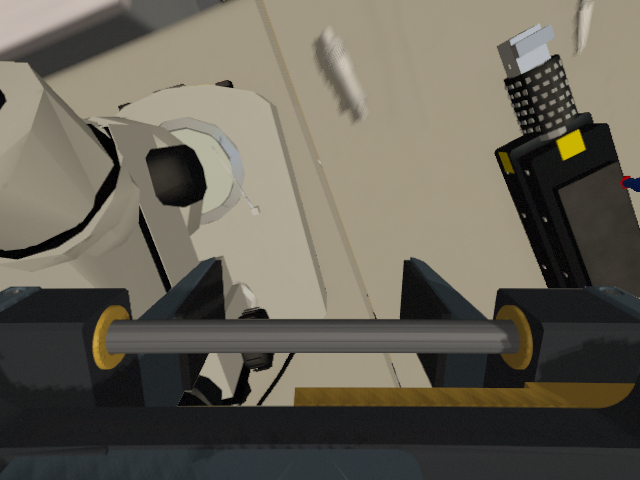

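The wrist view shows a microscope at left (+y side, around (90,180)) and a black device at (560,180). I'll check the depth clouds for tall obstacles on the path. The moves were rejected because every field is needed in each row.

Run:
```python
from h import *
Ps=[np.load('sideP.npy').reshape(-1,3),np.load('sceneP.npy').reshape(-1,3),cloud(np.load('w1.npz')).reshape(-1,3)]
for n,P in zip(('side','scene','w1'),Ps):
    print(n)
    for y0 in range(-350,500,50):
        row=[]
        for x0 in range(150,750,50):
            m=(P[:,0]>=x0)&(P[:,0]<x0+50)&(P[:,1]>=y0)&(P[:,1]<y0+50)
            row.append('%4d'%np.percentile(P[m,2],99) if m.sum()>3 else '   .')
        print('%5d'%y0,' '.join(row))
```

```text
side
 -350    1    2    2    2    2    2    2  334  335  335  334  305
 -300    1    2    2    2    1    1   17  333  335  335  334  305
 -250    1    2    2    2    2    1  179  164  335  335  334  305
 -200    1    2    2    2    2    2    2   16  314   62    1  304
 -150    2    2    2    2    2    2    2   22    2   47    2  305
 -100    .    .    1    2    2    2    2   27    2    2    1  305
  -50    1    3    .    .    2    1    2    .    2   26   26  305
    0    .    .    .    .    .    2    1    1    1   26   25  305
   50    .    .    .    .  194  203    .    2    2   25  107  305
  100    .  386  388  332  296  304  343  306    2    9  147  305
  150    .  385  388  333  299  304  337  302    .   11  147  305
  200    .  382  388  340  298    .    .    .    .    .    .  306
  250    .    .    .    .    .    .    .    .    .    .    .  306
  300    .    .    .    .    .    .    .    .    .    .    .  304
  350    .    .    .    .    .    .    .    .    .    .    .    .
  400    .    .    .    .  708    .    .    .    .    .    .    .
  450    .    .    .    .    .    .    
[... 1579 characters left out ...]
    .    .    .    .    .    .    .    .
    0    1    0    .    .    .    .    .    .    .    .    .    .
   50    1    1    .    .    .    .    .    .    .    5    1    .
  100    1    1   64    .   64   64    .    .    1    9    1    .
  150    1    1  207  314  300  170  238  161   20   12    1    .
  200    0    1  308  324  373  318  192   64    1    1    1    .
  250    1    1   63  418  375  369   34    1    1    1    1  -20
  300    .    2   20   19  369  370    1    1    1    1    1    1
  350    .    1   18   20    1  341    1    1    1    .    .    .
  400    .    1    1    1    1    1    1    1    1    1    .    .
  450    .    .    1   63   63   63   73   69   61   23    .    .
```

A microscope stands at y 100–230, x 200–550, up to 390 mm high, so I'll rise over it.

Request:
apply_moves(
  rows=[
    {"hand":91,"tx":0,"ty":5,"tz":-45,"roll":0},
    {"hand":91,"tx":0,"ty":10,"tz":-90,"roll":0},
    {"hand":91,"tx":0,"ty":10,"tz":-135,"roll":0},
    {"hand":91,"tx":0,"ty":10,"tz":-180,"roll":0},
    {"hand":91,"tx":0,"ty":10,"tz":-220,"roll":0},
    {"hand":91,"tx":0,"ty":10,"tz":-220,"roll":0},
    {"hand":91,"tx":0,"ty":10,"tz":-220,"roll":0},
  ],
)

```text
t: 1.7
tool_pos: [414.8, 278.2, 468.2]
eef_rot: [[-0.938, 0.347, 0.001], [0.347, 0.938, 0.001], [-0.001, 0.001, -1.0]]
wrist_force: [0.1, 0.8, -0.6]
grip_width: 91.4
grasp_force: 0.0
```

Run:
```python
from h import *
s=state();print(s['t'],s['tool_pos'],s['qpos'],s['wrist_force'])
d=grab('scene');np.savez('s1.npz',**d);cv2.imwrite('pics/s1.png',d['image'][:,:,::-1])
```

```text
1.7 [414.79132003 278.20226587 468.20545562] [ 5.67691612e-01  1.50312664e-01  1.17124078e+00  1.12825326e-04
  1.81895547e+00 -6.48379815e-01] [ 0.10101464  0.78941726 -0.64948037]
```

View pics/s1.png

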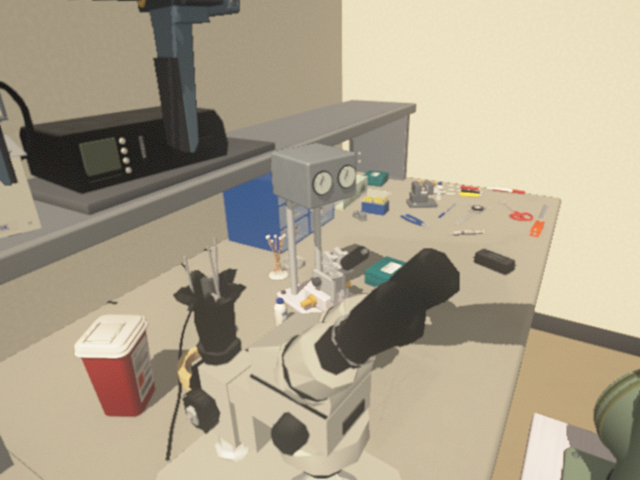

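The hand is now high above the microscope (finger at (180,90)) and nothing has moved. Next is the crossing.

Request:
apply_moves(
  rows=[
    {"hand":91,"tx":-14,"ty":-46,"tz":0,"roll":0},
    {"hand":91,"tx":-28,"ty":-93,"tz":0,"roll":0},
    {"hand":91,"tx":-42,"ty":-140,"tz":0,"roll":0},
    {"hand":91,"tx":-56,"ty":-186,"tz":0,"roll":0},
    {"hand":91,"tx":-70,"ty":-233,"tz":0,"roll":0},
    {"hand":91,"tx":-84,"ty":-280,"tz":0,"roll":0},
    {"hand":91,"tx":-98,"ty":-326,"tz":0,"roll":0},
    {"hand":91,"tx":-112,"ty":-373,"tz":0,"roll":0},
  ],
)

```text
t: 2.55
tool_pos: [389.1, -112.2, 466.2]
eef_rot: [[-0.938, 0.347, -0.003], [0.347, 0.938, 0.001], [0.003, 0.0, -1.0]]
wrist_force: [1.1, -0.1, 1.0]
grip_width: 91.0
grasp_force: 0.0
```

Request:
apply_moves(
  rows=[
    {"hand":91,"tx":-12,"ty":-37,"tz":10,"roll":0},
    {"hand":91,"tx":-22,"ty":-74,"tz":40,"roll":0},
    {"hand":91,"tx":-22,"ty":-74,"tz":85,"roll":0},
    {"hand":91,"tx":-22,"ty":-74,"tz":130,"roll":0},
    {"hand":91,"tx":-22,"ty":-74,"tz":175,"roll":0},
    {"hand":91,"tx":-22,"ty":-74,"tz":220,"roll":0},
    {"hand":91,"tx":-22,"ty":-74,"tz":235,"roll":0},
    {"hand":91,"tx":-22,"ty":-74,"tz":235,"roll":0},
  ],
)

```text
t: 3.35
tool_pos: [382.2, -186.1, 228.9]
eef_rot: [[-0.938, 0.347, -0.009], [0.347, 0.938, 0.005], [0.01, 0.001, -1.0]]
wrist_force: [0.5, -0.4, 1.0]
grip_width: 91.0
grasp_force: 0.0
```

```bash
cat > fit.py <<'E'
from h import *
from scipy.optimize import least_squares
def V(P,yaw=np.deg2rad(-20.6),hc=(612.8,-273.8)):
    R=np.array([[np.cos(yaw),np.sin(yaw)],[-np.sin(yaw),np.cos(yaw)]]); piv=np.array(hc)-32.5*R[0]
    return np.dstack([(P[...,:2]-piv)@R.T,P[...,2]-70])
def fit(d):
    P=cloud(d);im=d['image'].astype(int);v=V(P)
    m=(im.max(2)<70)&(v[...,0]>-170)&(v[...,0]<-30)&(abs(v[...,1])<22)&(v[...,2]>20)&(v[...,2]<165)&(d['range_z']>0)
    m&=(v[...,2]<150)|(v[...,0]<-32)
    q=v[m]
    def f(p): return np.hypot(q[:,0]*np.cos(p[0])+q[:,2]*np.sin(p[0]),q[:,1]-p[1])-14
    o=least_squares(f,[.8,0],loss='soft_l1');a,y0=o.x
    t=-q[:,0]*np.sin(a)+q[:,2]*np.cos(a)
    print(m.sum(),'ang',.873-a,'y0',y0,'res',np.std(o.fun),'r',np.percentile(t,[1,50,99]))
    return v,im
E
python3 - <<'E'
from fit import *
s=state();print(s['t'],s['tool_pos'],s['qpos'],s['wrist_force'])
d=grab('wrist');np.savez('w2.npz',**d);cv2.imwrite('pics/w2.png',d['image'][:,:,::-1]);fit(d)
print('tcp valve',V(np.array(s['tool_pos'])[None,None]))
E
```

```text
3.35 [ 382.18467442 -186.14632994  228.90761735] [-4.80378426e-01  7.58612447e-02  1.84280670e+00  1.10166212e-04
  1.23285407e+00 -1.69636155e+00] [ 0.54790022 -0.39907651  1.00559856]
439 ang 0.0840273365828158 y0 -0.9210468706779428 res 2.239328751944646 r [ 84.35836693 148.23596638 158.88113559]
tcp valve [[[-214.20988635    0.9089774   158.90761735]]]
```

View pics/w2.png

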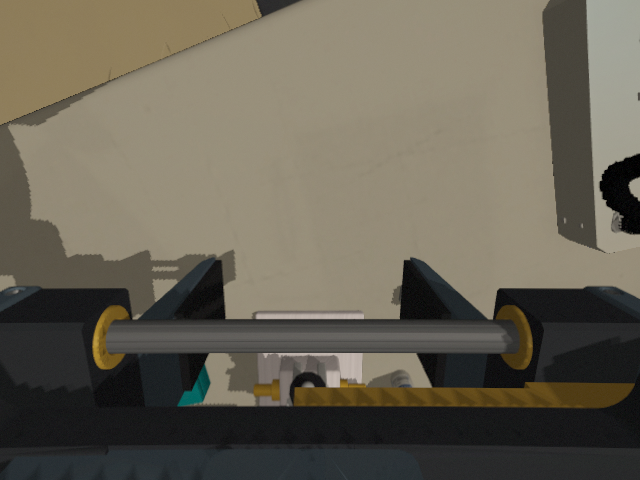

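The view shows the collar end at (307,386), centred between the fingers at (222) and (403), with the foot plate at (310,330) and the slide box at (195,385). I'll move in around the collar's upper part.

Request:
apply_moves(
  rows=[
    {"hand":91,"tx":-10,"ty":-3,"tz":35,"roll":0},
    {"hand":91,"tx":-30,"ty":-3,"tz":65,"roll":0},
    {"hand":91,"tx":-55,"ty":-3,"tz":80,"roll":0},
    {"hand":91,"tx":-80,"ty":-3,"tz":80,"roll":0},
    {"hand":91,"tx":-99,"ty":-3,"tz":80,"roll":0},
    {"hand":91,"tx":-99,"ty":-3,"tz":80,"roll":0},
    {"hand":91,"tx":-99,"ty":-3,"tz":80,"roll":0},
    {"hand":91,"tx":-99,"ty":-3,"tz":80,"roll":0},
  ],
)

```text
t: 4.2
tool_pos: [476.2, -224.6, 153.5]
eef_rot: [[-0.938, 0.347, -0.0], [0.347, 0.938, 0.0], [0.0, 0.0, -1.0]]
wrist_force: [0.3, 0.2, -0.3]
grip_width: 90.8
grasp_force: 0.0
```

Run:
```python
from fit import *
s=state();print(s['t'],s['wrist_force'],np.round(s['eef_rot'],3).tolist())
print('tcp valve',V(np.array(s['tool_pos'])[None,None]))
d=grab('side');np.savez('s2.npz',**d);cv2.imwrite('pics/s2.png',cv2.resize(d['image'][130:340,250:450,::-1],None,fx=2.8,fy=2.8,interpolation=cv2.INTER_CUBIC))
```

```text
4.2 [ 0.2732235   0.19650857 -0.29436367] [[-0.938, 0.347, -0.0], [0.347, 0.938, 0.0], [0.0, 0.0, -1.0]]
tcp valve [[[-112.64322512   -2.00662895   83.48520206]]]
```

View pics/s2.png

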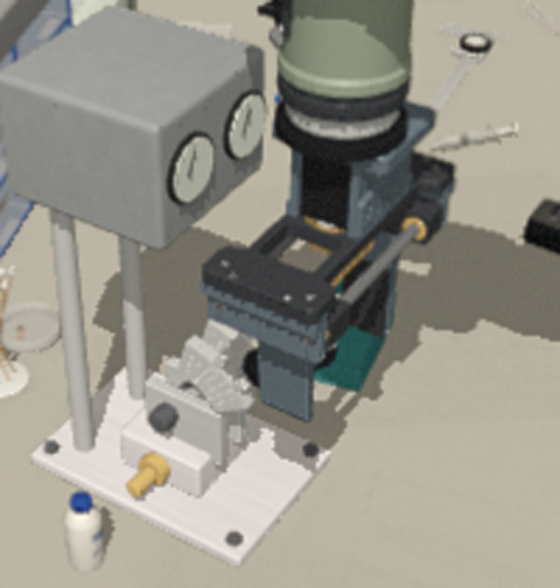

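The hand straddles the collar, with the near finger at crop (285,370) and the gripper body at (270,280) clear of the head. I'll measure how far the hand reaches toward the head, by height.

Run:
```python
from fit import *
for f in('s2.npz',):
    d=np.load(f);v=V(cloud(d)); z=v[...,2]+70
    d0=np.load('side0.npz');ch=abs(d['range_z']-d0['range_z'])>25
    for z0 in range(130,560,20):
        m=ch&(z>=z0)&(z<z0+20)&(abs(v[...,1])<160)&(v[...,0]>-330)&(v[...,0]<200)
        if m.sum()>8: print(z0,m.sum(),'x rel tcp',(np.percentile(v[m][:,0],[1,99])+112.6).round(),'y',np.percentile(v[m][:,1],[1,99]).round())
    m=(abs(z-290)<30)&~ch&(abs(v[...,1])<50)&(v[...,0]>-60)&(v[...,0]<0); print('head front x',np.percentile(v[m][:,0],[5,50,95]))
    im=d['image'].astype(int)
    m=ch==False
```

```text
150 213 x rel tcp [-20.  14.] y [-55.  54.]
170 282 x rel tcp [-20.  15.] y [-58.  56.]
190 276 x rel tcp [-20.  14.] y [-58.  57.]
210 52 x rel tcp [-20.   1.] y [-60.  57.]
230 738 x rel tcp [-41.  33.] y [-80.  80.]
250 790 x rel tcp [-41.  33.] y [-82.  87.]
270 1491 x rel tcp [-39.  34.] y [-89.  87.]
290 424 x rel tcp [-28. 256.] y [-49. 109.]
310 253 x rel tcp [-41. 284.] y [-46.  78.]
330 707 x rel tcp [-40.  33.] y [-50.  35.]
350 467 x rel tcp [-39.  25.] y [-10.  34.]
370 569 x rel tcp [-39.  27.] y [-14.  35.]
390 596 x rel tcp [-36.  27.] y [-10.  34.]
410 673 x rel tcp [-36.  29.] y [-11.  34.]
430 488 x rel tcp [-40.  15.] y [-12.  53.]
450 529 x rel tcp [-44.  37.] y [ 4. 59.]
470 1021 x rel tcp [-76.  44.] y [48. 62.]
490 1505 x rel tcp [-110.   42.] y [49. 65.]
510 1983 x rel tcp [-154.   32.] y [35. 69.]
530 2389 x rel tcp [-187.    3.] y [30. 71.]
550 2534 x rel tcp [-213.  -37.] y [52. 71.]
head front x [-34.91991692 -32.61936895 -28.27849365]
```

Request:
apply_moves(
  grip_force=40,
  rows=[
    {"hand":91,"tx":0,"ty":-1,"tz":4,"roll":0},
    {"hand":60,"tx":0,"ty":-1,"tz":4,"roll":0},
    {"hand":40,"tx":0,"ty":-1,"tz":4,"roll":0},
    {"hand":32,"tx":0,"ty":-1,"tz":4,"roll":0},
    {"hand":32,"tx":0,"ty":-1,"tz":4,"roll":0},
    {"hand":32,"tx":0,"ty":-1,"tz":4,"roll":0},
  ],
)

```text
t: 4.85
tool_pos: [476.6, -225.9, 149.0]
eef_rot: [[-0.938, 0.347, -0.0], [0.347, 0.938, 0.0], [0.0, 0.0, -1.0]]
wrist_force: [-0.3, -0.9, 0.2]
grip_width: 53.8
grasp_force: 0.0
```

Request:
apply_moves(
  grip_force=40,
  rows=[
    {"hand":29,"tx":0,"ty":0,"tz":0,"roll":0},
    {"hand":27,"tx":0,"ty":0,"tz":0,"roll":0},
    {"hand":20,"tx":0,"ty":0,"tz":0,"roll":0},
    {"hand":20,"tx":0,"ty":0,"tz":0,"roll":0},
    {"hand":20,"tx":0,"ty":0,"tz":0,"roll":0},
  ],
)

```text
t: 5.35
tool_pos: [476.8, -225.1, 149.1]
eef_rot: [[-0.938, 0.348, 0.0], [0.348, 0.938, 0.002], [0.0, 0.002, -1.0]]
wrist_force: [0.6, 3.6, 0.5]
grip_width: 26.8
grasp_force: 40.0
```

Request:
apply_moves(
  grip_force=45,
  rows=[
    {"hand":20,"tx":0,"ty":0.8,"tz":0,"roll":0},
    {"hand":20,"tx":2,"ty":0.8,"tz":-2,"roll":0},
    {"hand":20,"tx":4.5,"ty":0.8,"tz":-4,"roll":0},
    {"hand":20,"tx":7,"ty":0.8,"tz":-6.5,"roll":0},
    {"hand":20,"tx":9,"ty":0.8,"tz":-8.5,"roll":0},
    {"hand":20,"tx":10.7,"ty":0.8,"tz":-10,"roll":0},
    {"hand":20,"tx":10.7,"ty":0.8,"tz":-10,"roll":0},
  ],
)

```text
t: 6.05
tool_pos: [467.5, -221.6, 158.5]
eef_rot: [[-0.938, 0.348, 0.001], [0.348, 0.938, -0.0], [-0.001, 0.0, -1.0]]
wrist_force: [6.4, -0.1, -8.4]
grip_width: 26.5
grasp_force: 45.0
```

Run:
```python
from fit import *
s=state();print(s['t'],s['wrist_force'],s['moment'],s['grasp_force'])
print('tcp valve',V(np.array(s['tool_pos'])[None,None]))
d=grab('side');np.savez('s3.npz',**d);cv2.imwrite('pics/s3.png',cv2.resize(d['image'][210:310,290:410,::-1],None,fx=5,fy=5,interpolation=cv2.INTER_CUBIC))
```

```text
6.05 [ 6.40812088 -0.11109511 -8.41609681] [ 0.16614827 -0.82352979  0.01615686] 44.98518220614642
tcp valve [[[-121.92332242   -2.26895847   88.45202279]]]
```

View pics/s3.png

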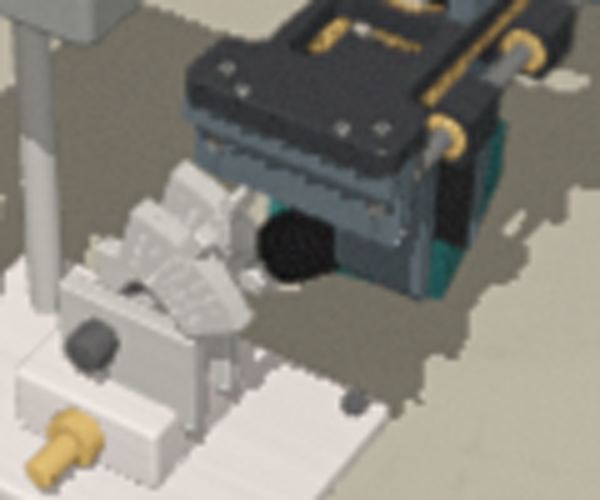

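The collar's lower edge is now at crop (262,245), away from the cheeks, which fits a lift of about 13.7 mm. The pull of 10.7 N matches the spring. I'll swing partway and check.

Request:
apply_moves(
  rows=[
    {"hand":20,"tx":-3,"ty":0,"tz":-3,"roll":0},
    {"hand":20,"tx":-6,"ty":0,"tz":-6,"roll":0},
    {"hand":20,"tx":-9,"ty":0,"tz":-9,"roll":0},
    {"hand":20,"tx":-12.2,"ty":0,"tz":-11.7,"roll":0},
    {"hand":20,"tx":-12.2,"ty":0,"tz":-11.7,"roll":0},
  ],
)

```text
t: 6.6
tool_pos: [478.5, -225.6, 170.6]
eef_rot: [[-0.938, 0.347, -0.0], [0.347, 0.938, 0.0], [0.0, 0.0, -1.0]]
wrist_force: [4.4, 1.7, -10.8]
grip_width: 27.0
grasp_force: 45.0
```

Run:
```python
from fit import *
s=state();print(s['t'],s['wrist_force'],s['moment'],s['grasp_force'])
print('tcp valve',V(np.array(s['tool_pos'])[None,None]))
for n in('side','scene'):
    d=grab(n);fit(d)
```

```text
6.6 [  4.42249018   1.70270642 -10.81235821] [ 0.32181465 -0.4025134   0.06364637] 44.99183511827141
tcp valve [[[-110.17257939   -2.15339274  100.61683686]]]
373 ang 0.13181944421205183 y0 -2.7886858577982783 res 4.183445267615891 r [100.40748746 141.16887079 207.09312468]
350 ang 0.1660965797009759 y0 -4.149639762310387 res 4.03650999050849 r [105.80419794 167.4480665  196.5264039 ]
```

Lift is about 13 mm by image and the forces look right. I'll continue past the teeth.

Request:
apply_moves(
  rows=[
    {"hand":20,"tx":-3.3,"ty":0,"tz":-2.7,"roll":0},
    {"hand":20,"tx":-6.6,"ty":0,"tz":-5.3,"roll":0},
    {"hand":20,"tx":-10,"ty":0,"tz":-7.8,"roll":0},
    {"hand":20,"tx":-13.5,"ty":0,"tz":-10.3,"roll":0},
    {"hand":20,"tx":-17,"ty":0,"tz":-12.6,"roll":0},
    {"hand":20,"tx":-20.6,"ty":0,"tz":-14.8,"roll":0},
    {"hand":20,"tx":-20.6,"ty":0,"tz":-14.8,"roll":0},
  ],
)

```text
t: 7.4
tool_pos: [498.2, -232.9, 185.8]
eef_rot: [[-0.938, 0.347, 0.001], [0.347, 0.938, 0.0], [-0.001, 0.0, -1.0]]
wrist_force: [4.2, 2.9, -8.5]
grip_width: 26.7
grasp_force: 45.0
```

Run:
```python
from fit import *
s=state();print(s['t'],s['wrist_force'],s['moment'],s['grasp_force'])
print('tcp valve',V(np.array(s['tool_pos'])[None,None]))
for n in('side',):
    d=grab(n);fit(d)
    cv2.imwrite('pics/s4.png',cv2.resize(d['image'][150:310,250:410,::-1],None,fx=3.7,fy=3.7,interpolation=cv2.INTER_CUBIC))
```

```text
7.4 [ 4.16872046  2.90574141 -8.54689854] [ 0.66471517 -0.11445426  0.09104232] 44.995107259601355
tcp valve [[[-89.16055599  -2.02939894 115.7782704 ]]]
380 ang 0.2822839099415355 y0 -3.1496745876950625 res 3.9163046101487553 r [ 99.82162745 147.5109061  194.51850468]
```

View pics/s4.png

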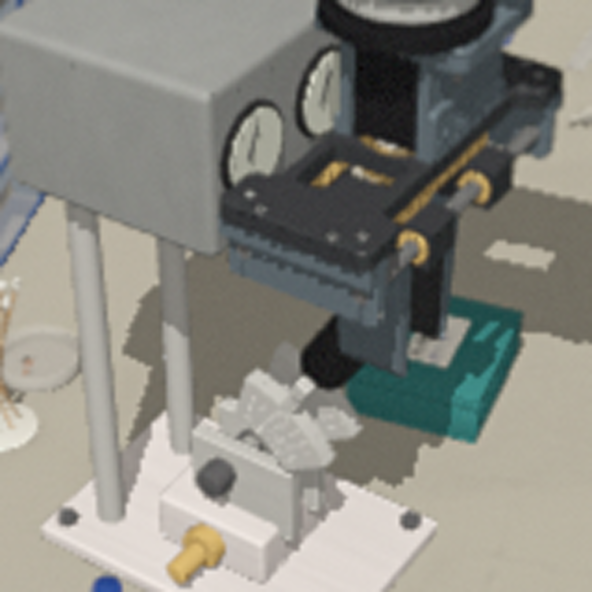

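The collar is past the tooth tops at crop (330,355) and lifted; the hand is still clear of the head. I'll add about 2 mm of lift, then go on to the far side.

Request:
apply_moves(
  rows=[
    {"hand":20,"tx":1,"ty":-0.3,"tz":-1.7,"roll":0},
    {"hand":20,"tx":-2.5,"ty":-0.5,"tz":-4,"roll":0},
    {"hand":20,"tx":-6.3,"ty":-0.5,"tz":-6,"roll":0},
    {"hand":20,"tx":-10,"ty":-0.5,"tz":-7.9,"roll":0},
    {"hand":20,"tx":-14,"ty":-0.5,"tz":-9.7,"roll":0},
    {"hand":20,"tx":-15.5,"ty":-0.5,"tz":-10.4,"roll":0},
    {"hand":20,"tx":-15.5,"ty":-0.5,"tz":-10.4,"roll":0},
  ],
)

```text
t: 8.15
tool_pos: [511.5, -237.9, 195.5]
eef_rot: [[-0.938, 0.347, -0.002], [0.347, 0.938, 0.002], [0.003, 0.001, -1.0]]
wrist_force: [2.1, 4.8, -10.5]
grip_width: 26.3
grasp_force: 45.0
```

Run:
```python
from fit import *
s=state();print(s['t'],s['wrist_force'],s['moment'],s['grasp_force'])
print('tcp valve',V(np.array(s['tool_pos'])[None,None]))
for n in('side',):
    d=grab(n);v,im=fit(d)
    m=(abs(v[...,1])<92)&(v[...,2]>175)&(v[...,2]<260)
    x=v[m][:,0]; print(np.histogram(x,np.arange(-60,-10,3)))
    cv2.imwrite('pics/s5.png',cv2.resize(d['image'][150:310,250:410,::-1],None,fx=3.7,fy=3.7,interpolation=cv2.INTER_CUBIC))
```

```text
8.15 [  2.10419228   4.81376875 -10.49900783] [1.00074169 0.0977478  0.09937289] 44.9968984303996
tcp valve [[[-74.97230001  -2.0312142  125.54197871]]]
369 ang 0.3784747023052388 y0 -3.2982179493368413 res 4.09284348175203 r [101.35095848 147.15536162 186.94804656]
(array([173, 104,  74,  46,  54,  48,  28,   6,  91,  77, 349,  38,  43,
        54,  56,  59]), array([-60, -57, -54, -51, -48, -45, -42, -39, -36, -33, -30, -27, -24,
       -21, -18, -15, -12]))
```

View pics/s5.png

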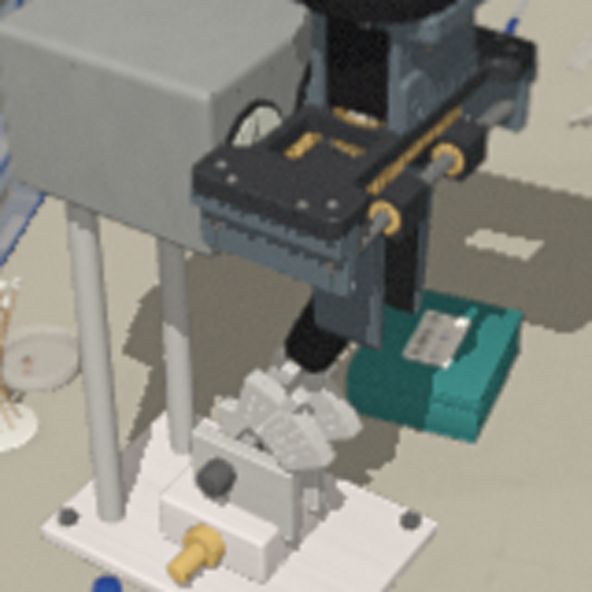

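The hand is about 4–6 mm in front of the head with the collar just beyond the teeth at crop (320,335). I'll refit using only collar points below the fingers.

```bash
cat > fit2.py <<'E'
from fit import *
def fit2(d,a0=.45,lo=80,hi=160):
    v=V(cloud(d));im=d['image'].astype(int);m=(im.max(2)<70)&(d['range_z']>0)
    a,y0=a0,-3
    for k in range(6):
        t=-v[...,0]*np.sin(a)+v[...,2]*np.cos(a); h=np.hypot(v[...,0]*np.cos(a)+v[...,2]*np.sin(a),v[...,1]-y0)
        mm=m&(t>lo)&(t<hi)&(abs(h-14)<(8 if k<3 else 5)); q=v[mm]
        f=lambda p:np.hypot(q[:,0]*np.cos(p[0])+q[:,2]*np.sin(p[0]),q[:,1]-p[1])-14
        o=least_squares(f,[a,y0],loss='soft_l1'); a,y0=o.x
    print(mm.sum(),'ang',round(.873-a,3),'y0',y0.round(1),'res',np.std(o.fun).round(2),'r',np.percentile(t[mm],[2,98]).round(1))
E
python3 - <<'E'
from fit2 import *
fit2(np.load('side0.npz'),.82,hi=125);fit2(np.load('s3.npz'),.82,hi=125)
d=grab('side');np.savez('s5.npz',**d)
for a0 in(.42,.5): fit2(d,a0,hi=125)
d=grab('scene')
fit2(d,.45,hi=125)
E
```

```text
203 ang 0.041 y0 -3.0 res 0.84 r [ 86.5 124.5]
134 ang 0.044 y0 -3.0 res 0.78 r [100.3 124.7]
129 ang 0.429 y0 -2.8 res 0.8 r [101.  124.2]
129 ang 0.429 y0 -2.8 res 0.8 r [101.  124.2]
48 ang 0.45 y0 -2.9 res 0.92 r [103.9 124.9]
```

The angle is 0.43–0.45 and the lift about 14.5 mm, both good. I'll nudge slightly further and release.

Request:
apply_moves(
  rows=[
    {"hand":20,"tx":-1.5,"ty":0,"tz":-0.7,"roll":0},
    {"hand":20,"tx":-1.5,"ty":0,"tz":-0.7,"roll":0},
    {"hand":45,"tx":-1.5,"ty":0,"tz":-0.7,"roll":0},
    {"hand":60,"tx":-1.5,"ty":0,"tz":-0.7,"roll":0},
    {"hand":60,"tx":-1.5,"ty":0,"tz":-0.7,"roll":0},
    {"hand":60,"tx":-1.5,"ty":0,"tz":-0.7,"roll":0},
    {"hand":60,"tx":-1.5,"ty":0,"tz":-0.7,"roll":0},
  ],
)

```text
t: 9.0
tool_pos: [513.6, -239.7, 197.4]
eef_rot: [[-0.938, 0.348, 0.001], [0.348, 0.938, -0.001], [-0.002, -0.001, -1.0]]
wrist_force: [-0.7, 0.5, 0.3]
grip_width: 59.7
grasp_force: 0.0
```

Run:
```python
from fit2 import *
s=state();print(s['t'],s['wrist_force'],s['grip_width'],V(np.array(s['tool_pos'])[None,None]))
fit2(grab('side'),.43,lo=70,hi=125);fit2(grab('scene'),.43,lo=70,hi=125)
```

```text
9.0 [-0.68449593  0.51060275  0.28721309] 59.70323172428759 [[[-72.37849104  -2.9858657  127.42357915]]]
143 ang 0.439 y0 -2.7 res 0.8 r [ 87.5 116.9]
31 ang 0.467 y0 -2.5 res 0.8 r [ 92.3 120.3]
```

The collar is home behind the teeth at about 0.44–0.46. I'll back out, close the fingers, and push the lever gently to its end stop from the front.

Request:
apply_moves(
  rows=[
    {"hand":60,"tx":15,"ty":0,"tz":0,"roll":0},
    {"hand":60,"tx":40,"ty":0,"tz":0,"roll":0},
    {"hand":50,"tx":63,"ty":0,"tz":5,"roll":0},
    {"hand":30,"tx":63,"ty":0,"tz":18,"roll":0},
    {"hand":10,"tx":63,"ty":0,"tz":18,"roll":0},
    {"hand":0,"tx":63,"ty":0,"tz":18,"roll":0},
    {"hand":0,"tx":63,"ty":0,"tz":18,"roll":0},
    {"hand":0,"tx":63,"ty":0,"tz":18,"roll":0},
  ],
)

```text
t: 9.9
tool_pos: [454.9, -217.6, 179.0]
eef_rot: [[-0.938, 0.347, 0.001], [0.347, 0.938, -0.0], [-0.001, -0.0, -1.0]]
wrist_force: [0.5, 0.6, 0.0]
grip_width: 14.7
grasp_force: 0.0
```

Run:
```python
from fit2 import *
s=state();print(s['t'],s['wrist_force'],s['grip_width'],V(np.array(s['tool_pos'])[None,None]))
fit2(grab('side'),.43,lo=70,hi=170);fit2(grab('scene'),.43,lo=70,hi=170)
```

```text
9.9 [0.45516912 0.57576251 0.04621801] 14.714139681265438 [[[-135.05673369   -2.91935398  109.03221189]]]
276 ang 0.439 y0 -2.7 res 0.84 r [ 87.5 143.4]
119 ang 0.46 y0 -2.5 res 1.29 r [ 92.9 149.3]
```

Now advance to contact (expected near x ≈ −89).

Request:
apply_moves(
  rows=[
    {"hand":0,"tx":-15,"ty":0,"tz":0,"roll":0},
    {"hand":0,"tx":-30,"ty":0,"tz":0,"roll":0},
    {"hand":0,"tx":-40,"ty":0,"tz":0,"roll":0},
    {"hand":0,"tx":-45,"ty":0,"tz":0,"roll":0},
    {"hand":0,"tx":-48,"ty":0,"tz":0,"roll":0},
    {"hand":0,"tx":-50,"ty":0,"tz":0,"roll":0},
    {"hand":0,"tx":-50,"ty":0,"tz":0,"roll":0},
  ],
)

```text
t: 10.7
tool_pos: [499.5, -234.0, 178.7]
eef_rot: [[-0.938, 0.347, -0.003], [0.347, 0.938, 0.002], [0.004, 0.0, -1.0]]
wrist_force: [-4.9, 1.7, 3.8]
grip_width: 0.1
grasp_force: 2.3
```

Request:
apply_moves(
  rows=[
    {"hand":0,"tx":-1,"ty":0,"tz":0,"roll":0},
    {"hand":0,"tx":-2,"ty":0,"tz":0,"roll":0},
    {"hand":0,"tx":-3,"ty":0,"tz":0,"roll":0},
    {"hand":0,"tx":-4,"ty":0,"tz":0,"roll":0},
  ],
)

```text
t: 11.1
tool_pos: [503.3, -235.3, 178.9]
eef_rot: [[-0.938, 0.347, -0.003], [0.347, 0.938, 0.001], [0.003, 0.0, -1.0]]
wrist_force: [-4.6, 2.3, 4.0]
grip_width: 0.4
grasp_force: 2.7
```

Run:
```python
from fit2 import *
s=state();print(s['t'],s['wrist_force'],s['grip_width'],V(np.array(s['tool_pos'])[None,None]))
fit2(grab('side'),.43,lo=70,hi=150)
```

```text
11.1 [-4.61599729  2.26970252  3.95739043] 0.3806579997407947 [[[-83.56150235  -2.48966819 108.92597667]]]
251 ang 0.483 y0 -2.7 res 0.76 r [ 87.1 134. ]
```

Request:
apply_moves(
  rows=[
    {"hand":0,"tx":-1.5,"ty":0,"tz":0,"roll":0},
    {"hand":0,"tx":-3,"ty":0,"tz":0,"roll":0},
    {"hand":0,"tx":-4.2,"ty":0,"tz":0,"roll":0},
    {"hand":0,"tx":-4.2,"ty":0,"tz":0,"roll":0},
  ],
)

```text
t: 11.55
tool_pos: [507.8, -237.0, 178.9]
eef_rot: [[-0.938, 0.347, -0.002], [0.347, 0.938, 0.001], [0.002, 0.0, -1.0]]
wrist_force: [-4.0, 2.8, 3.9]
grip_width: 0.4
grasp_force: 2.4
```

Request:
apply_moves(
  rows=[
    {"hand":0,"tx":-0.7,"ty":0,"tz":0,"roll":0},
    {"hand":0,"tx":-1.3,"ty":0,"tz":0,"roll":0},
  ],
)

```text
t: 11.75
tool_pos: [509.1, -237.5, 178.8]
eef_rot: [[-0.938, 0.347, -0.002], [0.347, 0.938, 0.001], [0.002, 0.0, -1.0]]
wrist_force: [-5.8, 2.8, 5.4]
grip_width: 0.6
grasp_force: 3.5
```

Run:
```python
from fit2 import *
s=state();print(s['t'],s['wrist_force'],s['grip_width'],V(np.array(s['tool_pos'])[None,None]))
fit2(grab('side'),.4,lo=70,hi=150)
```

```text
11.75 [-5.81566191  2.81484935  5.39372055] 0.5591549825821414 [[[-77.3405757   -2.45943942 108.76127777]]]
242 ang 0.53 y0 -2.7 res 0.87 r [ 85.9 132.2]
```

The lever is at the stop (0.53 measured, 0.524 nominal) and the push force was only 6–8 N. I'll retreat and verify.

Request:
apply_moves(
  rows=[
    {"hand":0,"tx":10,"ty":0,"tz":0,"roll":0},
    {"hand":0,"tx":40,"ty":0,"tz":0,"roll":0},
    {"hand":0,"tx":80,"ty":0,"tz":0,"roll":0},
    {"hand":0,"tx":115,"ty":0,"tz":-20,"roll":0},
    {"hand":0,"tx":115,"ty":0,"tz":-50,"roll":0},
    {"hand":0,"tx":115,"ty":0,"tz":-50,"roll":0},
    {"hand":0,"tx":115,"ty":0,"tz":-50,"roll":0},
  ],
)

```text
t: 12.5
tool_pos: [402.9, -198.4, 229.2]
eef_rot: [[-0.938, 0.348, 0.003], [0.348, 0.938, -0.002], [-0.004, -0.0, -1.0]]
wrist_force: [-0.8, -0.6, -0.5]
grip_width: 0.5
grasp_force: 0.0
```

Run:
```python
from fit2 import *
s=state();print(s['t'],s['wrist_force'],V(np.array(s['tool_pos'])[None,None]))
d=grab('side');fit2(d,.38,lo=70,hi=170);fit2(grab('scene'),.38,lo=70,hi=170)
cv2.imwrite('pics/s6.png',cv2.resize(d['image'][150:350,240:410,::-1],None,fx=2.9,fy=2.9,interpolation=cv2.INTER_CUBIC))
```

```text
12.5 [-0.80721653 -0.57673404 -0.53899123] [[[-190.53054443   -3.30666744  159.19207777]]]
399 ang 0.53 y0 -2.9 res 1.26 r [ 86.6 150.1]
12 ang 0.549 y0 1.7 res 1.32 r [105.3 144.1]
```

View pics/s6.png

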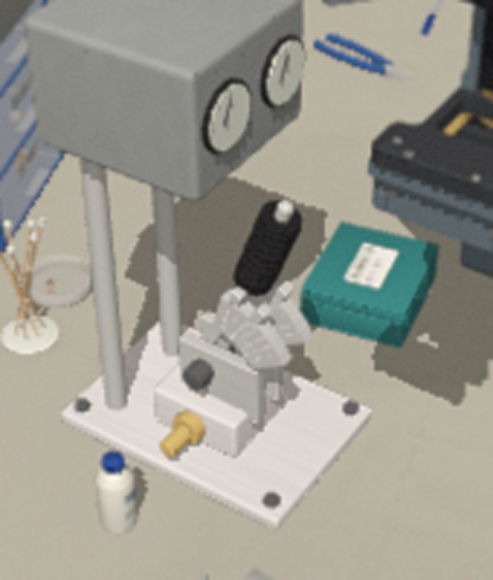

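The lever stands at the far end with the collar at crop (268,250), home behind the teeth (86.6–150 mm from the pivot, as at the start). Bottle and slide box are where they were, and the hand is clear.

```bash
python3 -c "
from cell import job_done
print(job_done())"
```

```text
the job is handed in; nothing more can be done
None
```

The valve is switched over and handed in at 12.5 s: the lever is at its far stop (0.53 rad measured) with the collar home behind the teeth. I let go at about 0.44 rad, where the collar dropped, then pushed the lever the last bit to the stop, because the hand could not tilt clear of the gauge head.

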